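# Put the loaf tins and the jug away

## Robot

A 6-joint arm with a two-finger parallel gripper is mounted at the origin on the work surface. World frame = base frame: x ahead of the robot, y to its left, z up, the work surface at z = 0. Lengths are in m, angles in degrees, forces in N, time in s.
With the tool pointing down it reaches from about 0.375 to 0.9 m from the base axis. Payload 3.1 kg.
Tool frame: the origin (TCP) lies between the finger pads; the fingertips stand 11 mm ahead of it and the grasp point (between the pads) lies 8 mm behind it; z points along the fingers, y is the line along which they close (so a half turn about z gives the same grasp; the last joint's range is limited). The gripper opens to 87 mm and grips with 3 to 60 N. Pads are 19 mm wide; open, the fingers measure 117 mm over their backs; the gripper's body (75 mm by 190 mm) begins 51 mm behind the grasp point.
Start: joints at [61.793, 30.224, 82.088, -0, 67.689, -10.227], TCP at [0.193, 0.594, 0.234] pointing down, gripper open.
Joint ranges: [-176.69, 176.69], [-43.24, 126.21], [12.49, 139.97], [-82, 262], [0, 151.66], [-163.58, 163.58]. Speed limits (degrees/s): [159.86, 159.86, 180, 180, 180, 180].

## Interface

Orientations are given as a 3x3 rotation matrix whose columns are the frame's x, y, z axes.
In Python, from rig import bot, viewer, workorder, models gives the robot as it stands.
- The arm moves only by the shell command python3 -m jog 'ROWS'. ROWS is JSON, a list of rows, each a list of 7 numbers: the opening, from 0 (shut) to 1 (fully open), then the shift along the tool's x, y, z in m, then the turn, a rotation vector about the tool's x, y, z in degrees. In form: [[claw, x, y, z, ax, ay, az], ...]. A call has 1 to 20 rows; each row is the pose to reach, as a shift and turn from the pose commanded when the call began, along the tool's axes at that moment; what a row does not reach only later rows make up. A row lasts 1/8 s, in which the tool goes at most 62.5 mm and 10.7 degrees, less where a joint would pass 70% of its speed; a pose out of reach is approached as far as the arm can. A call with a gripper value outside its range is refused whole. The fingers move at their own pace and stop on an object; the grip force is fixed at half the most. Time passes only in rows, so rows that repeat a pose let the fingers close. It gives the time, the measured TCP pose, the force, the opening and the grip force at its end, in the units of the state.
- bot.read_state(): the state, without advancing time (a new reading comes with each control period).
- viewer.capture(name): name is "side" or "top"; returns (picture, depth): 384x512x3 uint8, blue, green, red; 384x512 float32, m along the optical axis (not along the pixel's ray), 0 where there is no reading.
- viewer.camera_info(name): a dict with "fx", "fy", "cx", "cy" (pixels), "dist_coeffs" ([k1, k2, p1, p2, k3] as OpenCV has them; the pictures are not rectified), "world_to_cam" (4x4, takes a point from world to camera coordinates). Camera axes: x right, y down, z forward; pixel columns grow to the right and rows downward; lengths in m; the calibration is good to about 2 mm. A picture is of the moment at which its call begins. camera_info takes no time and is no camera call.
- workorder.hand_in(): hands the job in; it is judged then, once.
Trained networks look in the newest picture that a camera, given by its name, has taken for a name from the list of things; names that differ only in an ending like _2 or _b are one class to them, and where a whole thing is asked for, a point or a joint stands for the part that bears it (a point fixed in the world has none). Each returns a list of dicts, best first, with "p" (0 to 1); they miss things now and then, are a little off and sometimes report something else, mostly with a low value. They report only what shows in the picture. A call takes as long as a camera call.
- models.outline_of(camera, thing): "mask" (384x512 bool, what is visible of it).
- models.tip_of(camera, thing): "xyz" ([x, y, z] in m, in world coordinates, good to about 4 mm: a listed point, or the origin of a listed thing).
The state is a dict: "time_s": time; "joint_positions": joint angles; "qvel": joint speeds; "tau": joint torques, N m; "position": TCP position; "tcp_rot": TCP orientation; "force": force on the tool from outside, world axes, zero at the start; "moment": the same for the moment, N m; "opening": opening from 0.0 (shut) to 1.0 (fully open); "grasp_force": force on a finger pad.
Only numpy, scipy, OpenCV 4.12 (cv2) and the standard library are available. Lean on these libraries where they do the work, as an engineer would, in place of code of your own. Each camera call takes 0.05 s, during which the arm holds its last target. There are 200 camera calls.

## Task

Clear the baker's bench: set the two loaf tins from the bench on top of the low rack with the tin that already stands there, so that all three stand upright in one neat row, side by side, parallel, ends level, with gaps no wider than a finger, and hang the jug by its handle on the hook. Leave the tin already on the rack where it is and do not disturb the bowl, the canister and the scale.

Things in the scene. Friction and masses are not known exactly. Their poses are not given: they have to be found in the camera images.
- rack: Low two-tier bench rack of dark steel, fixed. Its flat top board, the shelf, is 180 mm deep (x) and 340 mm long (y), without rims, its upper face 80 mm above the bench. Origin: on the bench under the centre of the board; y runs along the length of the shelf.
- tin_home: Lidded metal loaf tin, 144 (x) x 72 (y, over the lid) x 66 mm high to its flat lid; on the lid a bar handle along x, 80 long, 14 wide, 14 thick, its top 100 and underside 86 mm above the tin's underside. Origin: centre of the underside, z up. Stands on the rack's top board, long axis across the board (rack x), somewhere along its length; the room beside it decides where the others go.
- tin_a: Lidded metal loaf tin, 144 (x) x 72 (y, over the lid) x 66 mm high to its flat lid; on the lid a bar handle along x, 80 long, 14 wide, 14 thick, its top 100 and underside 86 mm above the tin's underside. Origin: centre of the underside, z up. Alike to tin_home either way round, 0.3 to 0.65 kg; starts on the bench.
- tin_b: Lidded metal loaf tin, 144 (x) x 72 (y, over the lid) x 66 mm high to its flat lid; on the lid a bar handle along x, 80 long, 14 wide, 14 thick, its top 100 and underside 86 mm above the tin's underside. Origin: centre of the underside, z up. Alike to tin_home either way round, 0.3 to 0.65 kg; starts on the bench.
- jug: Open straight steel jug, 64 mm diameter, 110 mm high, wall 3 mm, 0.15 to 0.3 kg, with a large closed loop handle on its +y side: 8 mm round bar in the y-z plane, opening from y = 32 to 66 mm and z = 32 to 94 mm, outside at y = 74 mm. Origin: centre of the underside, z up. Starts upright on the bench.
- jug_loop (a point): Centre of the opening of the jug's handle, at (0, 50, 63) mm in the jug's frame; the axes are those of the jug (the opening is passed through along x).
- hook: Fixed dark steel hook stand. Origin: on the bench under its post (16 mm diameter, 200 mm high). From the post top a level round arm, 10 mm diameter, axis 200 mm up, runs 100 mm along -x, then slants up to its tip at x = -112 mm, 20 mm higher (tip end x = -117, top 225 mm up). Base plate 150 x 100 x 14 mm, x = -105 to +45.
- hook_seat (a point): Point on the axis of the hook's arm, 75 mm in front of the post (-x), 200 mm above the bench: a good place for the handle to hang. Axes as those of the hook stand.
- bowl: Bystander: open steel bowl, 110 mm rim diameter, 55 mm high; origin at the centre of its underside.
- canister: Bystander: upright white canister with steel lid, 90 mm diameter, 140 mm high; origin at the centre of its underside.
- scale: Bystander: flat kitchen scale, 160 x 200 mm, 44 mm high; origin at the centre of its underside.

How it is judged (in metres and radians):
At the end, for the whole second after the job is handed in: All three tins stand upright (0.08 rad) at rest on the rack in one row, in any order: neighbours' centres 68 to 94 mm apart, parallel to the first tin within 0.14 rad, ends level with its ends within 16 mm. The jug hangs by its handle, the hook's arm through the opening (((y of tin_a in the frame of tin_home between 0.068 and 0.094 m and y of tin_b in the frame of tin_home between -0.094 and -0.068 m) or (y of tin_a in the frame of tin_home between 0.068 and 0.094 m and y of tin_b in the frame of tin_home between 0.136 and 0.188 m and horizontal distance between tin_a and tin_b between 0.068 and 0.095 m) or (y of tin_a in the frame of tin_home between -0.094 and -0.068 m and y of tin_b in the frame of tin_home between -0.188 and -0.136 m and horizontal distance between tin_a and tin_b between 0.068 and 0.095 m) or (y of tin_b in the frame of tin_home between 0.068 and 0.094 m and y of tin_a in the frame of tin_home between -0.094 and -0.068 m) or (y of tin_b in the frame of tin_home between 0.068 and 0.094 m and y of tin_a in the frame of tin_home between 0.136 and 0.188 m and horizontal distance between tin_a and tin_b between 0.068 and 0.095 m) or (y of tin_b in the frame of tin_home between -0.094 and -0.068 m and y of tin_a in the frame of tin_home between -0.188 and -0.136 m and horizontal distance between tin_a and tin_b between 0.068 and 0.095 m)) and z of tin_home in the frame of rack between 0.075 and 0.086 m and angle between each of tin_home, tin_a, tin_b's own z axis and vertical below 0.08 rad and linear speed of each of tin_home, tin_a, tin_b below 0.03 m/s and z of tin_a in the frame of rack between 0.075 and 0.086 m and angle between the x axis of each of tin_a, tin_b and the x axis of tin_home, either way round below 0.14 rad and x of tin_a in the frame of tin_home between -0.016 and 0.016 m and z of tin_b in the frame of rack between 0.075 and 0.086 m and x of tin_b in the frame of tin_home between -0.016 and 0.016 m and x of jug_loop in the frame of hook between -0.125 and -0.015 m and y of jug_loop in the frame of hook between -0.04 and 0.04 m and z of jug_loop in the frame of hook between 0.135 and 0.205 m and contact force between jug and hook above 0.3 N); the robot touches nothing.
It fails at once if the tin already on the rack is shifted more than 20 mm (distance of tin_home from where it was at the start of the episode above 0.02 m).
It fails at once if the bowl is disturbed (moved more than 25 mm) (distance of bowl from where it was at the start of the episode above 0.025 m).
It fails at once if the canister is disturbed (moved more than 25 mm) (distance of canister from where it was at the start of the episode above 0.025 m).
It fails at once if the scale is disturbed (moved more than 25 mm) (distance of scale from where it was at the start of the episode above 0.025 m).
It also fails if it takes over 72 s, if anything falls off the work surface, if the arm or the gripper's body presses on something with over 40 N, if the wrist force passes 120 N, or if a joint passes its speed limit or range.

## Working session

There is one attempt and no reset: what is moved stays moved. The work goes in short steps, Python scripts to look and compute and a shell command to move; the robot and the scene stay as the last step left them, time stands still between calls to the robot, and variables do not carry over. Pictures are saved under pics/ and viewed, at most 10 in all, crops included, and the job is handed in when it is done.

```bash
ls; mkdir -p pics
cat > h.py <<'E'
import numpy as np, cv2
from rig import bot, viewer, workorder, models
def info(c):
    i=viewer.camera_info(c); K=np.array([[i["fx"],0,i["cx"]],[0,i["fy"],i["cy"]],[0,0,1.]])
    return K,np.array(i["dist_coeffs"],float),np.array(i["world_to_cam"])
def cloud(c,depth,mask):
    K,d,T=info(c); v,u=np.nonzero(mask&(depth>0)); z=depth[v,u]
    n=cv2.undistortPoints(np.stack([u,v],1).astype(float)[:,None],K,d)[:,0]
    P=np.c_[n*z[:,None],z]; return (P-T[:3,3])@T[:3,:3]
E
python3 - <<'E'
from h import *
for c in ("side","top"):
    im,d=viewer.capture(c); cv2.imwrite(f"pics/{c}0.png",im); np.savez(f"{c}0.npz",im=im,d=d)
    K,_,T=info(c); print(c,"cam at",(-T[:3,:3].T@T[:3,3]).round(3))
    for t in ("rack","tin_home","tin_a","jug","jug_loop","hook","hook_seat","bowl","canister","scale"):
        print(t,[(round(float(r["p"]),2),np.round(r["xyz"],3).tolist()) for r in models.tip_of(c,t)])
print(bot.read_state())
E
```

```text
pics
side cam at [0.463 0.736 0.827]
rack [(0.95, [0.605, -0.014, -0.001])]
tin_home [(0.91, [0.603, -0.022, 0.079])]
tin_a [(0.87, [0.571, 0.37, -0.001]), (0.71, [0.422, -0.321, -0.002]), (0.31, [0.793, -0.037, -0.004])]
jug [(0.9, [0.428, 0.374, 0.002])]
jug_loop [(0.76, [0.462, 0.41, 0.064]), (0.58, [0.72, 0.329, -0.003])]
hook [(0.72, [0.602, -0.018, 0.078]), (0.65, [0.655, -0.354, 0.001])]
hook_seat [(0.94, [0.576, -0.356, 0.202]), (0.59, [0.604, -0.012, 0.001])]
bowl [(0.77, [0.721, 0.33, -0.002])]
canister [(0.96, [0.789, -0.037, -0.006])]
scale [(0.68, [0.379, -0.092, -0.007]), (0.49, [0.657, -0.358, 0.002])]
top cam at [0.361 0.025 1.367]
rack [(0.97, [0.606, -0.013, 0.002]), (0.19, [0.463, 0.413, 0.063])]
tin_home [(0.7, [0.601, -0.023, 0.08])]
tin_a [(0.9, [0.422, -0.323, -0.006]), (0.68, [0.572, 0.361, 0.002])]
jug [(0.72, [0.43, 0.373, -0.002])]
jug_loop [(0.77, [0.462, 0.412, 0.065])]
hook [(0.95, [0.652, -0.355, 0.002]), (0.58, [0.422, -0.322, -0.004])]
hook_seat [(0.91, [0.575, -0.359, 0.197])]
bowl [(0.6, [0.722, 0.33, -0.001])]
canister [(0.82, [0.792, -0.034, -0.00
[... 205 characters left out ...]
.87539895e-03,
        6.76899796e+01, -1.02289663e+01]), 'qvel': array([-0.03193039, -0.06944952,  0.02997444, -0.06495831,  0.04646956,
        0.04565791]), 'tau': array([-5.83892652e-04, -4.40027690e+01, -1.76987779e+01,  6.32491359e-02,
        5.05473430e-02, -4.77083938e-05]), 'position': array([0.19286314, 0.59445979, 0.23352217]), 'tcp_rot': array([[-9.51174947e-01,  3.08652258e-01, -6.11048762e-05],
       [ 3.08652261e-01,  9.51174947e-01, -4.98618742e-05],
       [ 4.27314473e-05, -6.62875238e-05, -9.99999997e-01]]), 'force': array([-0.80187479,  0.20141947, -0.14362788]), 'moment': array([-0.03058503,  0.01779426,  0.06086588]), 'grasp_force': 0.0, 'opening': 0.9951350338378768}
```

Run:
```python
from h import *
for c in ("side","top"):
    f=np.load(f"{c}0.npz")
    for t in ("rack","tin_home","tin_a","jug","hook"):
        for r in models.outline_of(c,t):
            if r["p"]<.4: continue
            P=cloud(c,f["d"],r["mask"]); P=P[P[:,2]>.004]
            if len(P)<30: continue
            out=[]
            zt=np.percentile(P[:,2],98)
            # rim/lid slice: for tins use lid plane and the bar
            sl={"tin_a":[(.058,.074),(.092,.108)],"tin_home":[(.138,.154),(.172,.188)],"rack":[(.072,.088)],"jug":[(.1,.118)],"hook":[(.185,.23),(.006,.02)]}[t]
            for lo,hi in sl:
                Q=P[(P[:,2]>lo)&(P[:,2]<hi)]
                if len(Q)<8: continue
                (cx,cy),(w,h),a=cv2.minAreaRect(Q[:,:2].astype(np.float32))
                if w<h: w,h,a=h,w,a+90
                e=np.linalg.svd(Q[:,:2]-Q[:,:2].mean(0),full_matrices=False)[2][0]
                out.append((len(Q),"c",round(cx,4),round(cy,4),"size",round(w,3),round(h,3),"rect",round(a,1),"pca",round(float(np.degrees(np.arctan2(e[1],e[0]))),1),"z",round(float(np.median(Q[:,2])),4)))
            print(c,t,round(float(r["p"]),2),"ztop",round(float(zt),3));[print("   ",o) for o in out]
a=np.load("side0.npz")["im"];b=np.load("top0.npz")["im"]
cv2.imwrite("pics/both.png",cv2.resize(np.vstack([a,b]),(400,600)) if 0 else np.hstack([cv2.resize(a,(400,300)),cv2.resize(b,(400,300))]))
```

```text
side rack 0.94 ztop 0.083
    (4396, 'c', 0.5997, -0.0112, 'size', 0.345, 0.18, 'rect', 85.8, 'pca', 81.3, 'z', 0.0803)
side tin_home 0.66 ztop 0.181
    (964, 'c', 0.597, -0.0179, 'size', 0.144, 0.073, 'rect', 175.3, 'pca', 176.7, 'z', 0.1462)
    (179, 'c', 0.5964, -0.0183, 'size', 0.08, 0.017, 'rect', 176.5, 'pca', 175.7, 'z', 0.1789)
side tin_a 0.81 ztop 0.102
    (2074, 'c', 0.5709, 0.3661, 'size', 0.145, 0.071, 'rect', 106.5, 'pca', 107.2, 'z', 0.0671)
    (286, 'c', 0.5704, 0.3652, 'size', 0.08, 0.014, 'rect', 106.8, 'pca', 106.8, 'z', 0.1007)
side tin_a 0.7 ztop 0.1
    (540, 'c', 0.4225, -0.3159, 'size', 0.144, 0.071, 'rect', 80.3, 'pca', 78.0, 'z', 0.0657)
    (77, 'c', 0.4228, -0.318, 'size', 0.077, 0.014, 'rect', 80.7, 'pca', 80.1, 'z', 0.0992)
side jug 0.8 ztop 0.112
    (405, 'c', 0.4335, 0.3908, 'size', 0.092, 0.063, 'rect', 73.6, 'pca', 54.5, 'z', 0.1074)
side hook 0.73 ztop 0.205
    (111, 'c', 0.5965, -0.3512, 'size', 0.108, 0.014, 'rect', 1.1, 'pca', 179.7, 'z', 0.2022)
    (787, 'c', 0.6157, -0.3519, 'size', 0.149, 0.108, 'rect', 2.2, 'pca', -177.7, 'z', 0.0137)
t
[... 525 characters left out ...]
80.6, 'pca', -99.2, 'z', 0.099)
top tin_a 0.63 ztop 0.102
    (1209, 'c', 0.5713, 0.364, 'size', 0.143, 0.072, 'rect', 107.1, 'pca', 107.7, 'z', 0.0659)
    (173, 'c', 0.5704, 0.3646, 'size', 0.079, 0.015, 'rect', 107.3, 'pca', -72.7, 'z', 0.0994)
top jug 0.64 ztop 0.112
    (147, 'c', 0.432, 0.3854, 'size', 0.086, 0.062, 'rect', 77.0, 'pca', -125.1, 'z', 0.1086)
top hook 0.67 ztop 0.057
    (384, 'c', 0.7205, 0.33, 'size', 0.075, 0.074, 'rect', 164.6, 'pca', -54.8, 'z', 0.0119)
top hook 0.65 ztop 0.207
    (215, 'c', 0.5942, -0.3527, 'size', 0.124, 0.015, 'rect', 179.1, 'pca', 179.7, 'z', 0.2041)
    (1721, 'c', 0.6177, -0.3534, 'size', 0.149, 0.101, 'rect', 0.5, 'pca', -174.7, 'z', 0.0132)
```

View pics/top0.png

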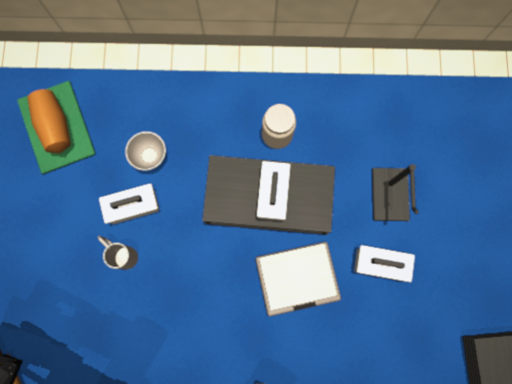

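View pics/side0.png

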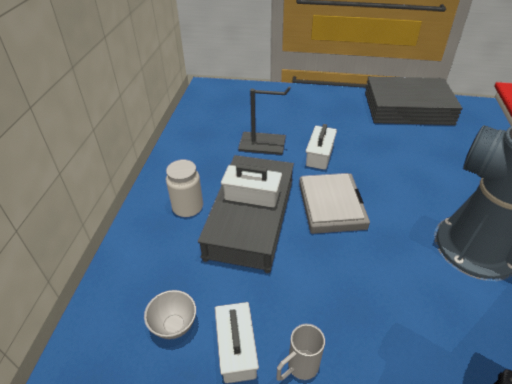

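The pictures agree with the networks. In the top view the tins are at (128,203) and (385,263), the home tin on the rack at (273,190), the jug at (118,257) with its handle pointing up-left, and the hook at (400,190). The side view shows the same layout.

The lid and bar heights measured from both views (0.066 and 0.100, or 0.146 and 0.179 on the rack) match the sizes given.

The home tin is near the middle of the shelf, so one tin goes on each side of it.

```bash
cat > go.py <<'E'
import sys
from h import *
from scipy.spatial.transform import Rotation as R
s=bot.read_state(); Rm=np.array(s["tcp_rot"]); p=s["position"]
print("t",round(s["time_s"],2),"pos",np.round(p,4),"yaw",round(np.degrees(np.arctan2(Rm[1,1],Rm[0,1])),2),"open",round(s["opening"],3),"F",np.round(s["force"],1))
a=list(map(float,sys.argv[1:]))
for i in range(0,len(a),4):  # successive poses, all from the present frame
    x,y,z,f=a[i:i+4]; f=np.radians(f); c,n=np.cos(f),np.sin(f)
    T=np.array([[-n,c,0],[c,n,0],[0,0,-1]])
    print(a[i:i+4],"->",np.round(Rm.T@(np.array([x,y,z])-p),4),R.from_matrix(Rm.T@T).as_rotvec(degrees=True).round(1))
E
python3 go.py .5708 .3645 .2 17.1 .5708 .3645 .085 17.1
```

```text
t 1.6 pos [0.1929 0.5945 0.2336] yaw 72.02 open 0.993 F [-0.6  0.6  0.8]
[0.5708, 0.3645, 0.2, 17.1] -> [-0.4304 -0.1021  0.0336] [ 0.  -0.  54.9]
[0.5708, 0.3645, 0.085, 17.1] -> [-0.4304 -0.1021  0.1486] [ 0.  -0.  54.9]
```

```bash
python3 -m jog '[[1,-0.43,-0.102,0.034,0,0,55],[1,-0.43,-0.102,0.034,0,0,55],[1,-0.43,-0.102,0.034,0,0,55],[1,-0.43,-0.102,0.034,0,0,55],[1,-0.43,-0.102,0.034,0,0,55],[1,-0.43,-0.102,0.034,0,0,55],[1,-0.43,-0.102,0.034,0,0,55],[1,-0.43,-0.102,0.034,0,0,55],[1,-0.43,-0.102,0.034,0,0,55],[1,-0.43,-0.102,0.034,0,0,55],[1,-0.43,-0.102,0.034,0,0,55],[1,-0.43,-0.102,0.034,0,0,55]]'; python3 go.py .5708 .3645 .085 17.1
```

```text
time_s: 3.1
position: [0.5695, 0.3656, 0.1998]
tcp_rot: [[-0.294, 0.956, 0.0], [0.956, 0.294, 0.0], [0.0, 0.0, -1.0]]
force: [-0.4, -0.8, -0.3]
opening: 0.998
grasp_force: 0.0
t 3.1 pos [0.5695 0.3656 0.1998] yaw 17.12 open 0.998 F [-0.4 -0.8 -0.3]
[0.5708, 0.3645, 0.085, 17.1] -> [-0.0015  0.0009  0.1148] [ 0. -0.  0.]
```

Descend, close, and lift a little.

```bash
python3 -m jog '[[1,-0.001,0.001,0.05,0,0,0],[1,-0.001,0.001,0.085,0,0,0],[1,-0.001,0.001,0.105,0,0,0],[1,-0.001,0.001,0.115,0,0,0],[1,-0.001,0.001,0.115,0,0,0],[0,-0.001,0.001,0.115,0,0,0],[0,-0.001,0.001,0.115,0,0,0],[0,-0.001,0.001,0.115,0,0,0],[0,-0.001,0.001,0.115,0,0,0],[0,-0.001,0.001,0.115,0,0,0],[0,-0.001,0.001,0.115,0,0,0],[0,-0.001,0.001,0.095,0,0,0],[0,-0.001,0.001,0.06,0,0,0],[0,-0.001,0.001,0,0,0,0],[0,-0.001,0.001,-0.05,0,0,0],[0,-0.001,0.001,-0.05,0,0,0],[0,-0.001,0.001,-0.05,0,0,0]]'; python3 go.py .6045 .0608 .25 85.4 .6045 .0608 .175 85.4
```

```text
time_s: 5.22
position: [0.5713, 0.3639, 0.2504]
tcp_rot: [[-0.293, 0.956, 0.001], [0.956, 0.293, 0.0], [0.0, 0.001, -1.0]]
force: [-0.3, -0.0, -0.2]
opening: 0.005
grasp_force: 0.0
t 5.22 pos [0.5713 0.3639 0.2504] yaw 17.02 open 0.005 F [-0.3 -0.  -0.2]
[0.6045, 0.0608, 0.25, 85.4] -> [-0.2996 -0.057   0.0004] [  0.    0.  -68.4]
[0.6045, 0.0608, 0.175, 85.4] -> [-0.2996 -0.0571  0.0754] [  0.    0.  -68.4]
```

```bash
cat > see.py <<'E'
import sys
from h import *
n=sys.argv[1]; ims=[]
for c in ("side","top"):
    im,d=viewer.capture(c); np.savez(f"{c}0.npz",im=im,d=d); ims.append(im)
    for t,sl in (("tin_a",None),("tin_home",None)):
        for r in models.outline_of(c,t):
            if r["p"]<.3: continue
            P=cloud(c,d,r["mask"]); P=P[P[:,2]>.004]
            if len(P)<60: continue
            zt=np.percentile(P[:,2],99)
            for k in (zt-.002,zt-.035):
                Q=P[abs(P[:,2]-k)<.006]
                if len(Q)<25: continue
                (cx,cy),(w,h),a=cv2.minAreaRect(Q[:,:2].astype(np.float32))
                if w<h: w,h,a=h,w,a+90
                print(c,t,round(float(r["p"]),2),len(Q),"c",round(cx,4),round(cy,4),"size",round(w,3),round(h,3),"ang",round(a,1),"z",round(float(np.median(Q[:,2])),4))
cv2.imwrite(f"pics/{n}.png",np.hstack([cv2.resize(i,(400,300)) for i in ims]))
E
python3 see.py g1; python3 go.py
```

```text
side tin_a 0.77 280 c 0.5703 0.3654 size 0.08 0.014 ang 106.9 z 0.1008
side tin_a 0.77 2166 c 0.5702 0.3659 size 0.146 0.073 ang 106.8 z 0.0672
side tin_a 0.58 225 c 0.5467 0.0093 size 0.08 0.042 ang 37.9 z 0.1459
side tin_a 0.58 96 c 0.5521 0.0059 size 0.084 0.039 ang 33.3 z 0.1138
top tin_a 0.95 170 c 0.4229 -0.3197 size 0.081 0.014 ang 80.3 z 0.099
top tin_a 0.95 1198 c 0.4231 -0.3192 size 0.145 0.072 ang 80.7 z 0.0658
top tin_a 0.56 118 c 0.572 0.3598 size 0.07 0.014 ang 106.7 z 0.1001
top tin_a 0.56 693 c 0.5755 0.3461 size 0.107 0.072 ang 108.8 z 0.0662
top tin_home 0.78 176 c 0.599 -0.0209 size 0.079 0.014 ang 175.6 z 0.1792
top tin_home 0.78 1303 c 0.5987 -0.0206 size 0.145 0.071 ang 175.4 z 0.1456
top tin_home 0.49 161 c 0.5987 -0.3547 size 0.114 0.015 ang 1.6 z 0.2044
t 5.53 pos [0.5711 0.3638 0.2481] yaw 17.02 open 0.007 F [ 0.   0.5 -0.3]
```

View pics/g1.png

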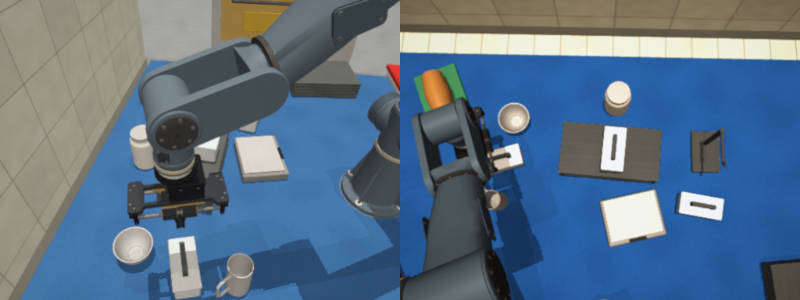

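The tin hasn't moved. The fingers were probably still closing when I lifted, so I'll try again from a narrower opening and check before lifting.

```bash
python3 -m jog '[[0.5,0,0,0.06,0,0,0],[0.5,0,0,0.11,0,0,0],[0.5,0,0,0.11,0,0,0],[0.5,0,0,0.11,0,0,0],[0.5,0,0,0.14,0,0,0],[0.5,0,0,0.155,0,0,0],[0.5,0,0,0.163,0,0,0],[0.5,0,0,0.163,0,0,0],[0.5,0,0,0.163,0,0,0]]'; python3 go.py .5708 .3645 .085 17.1; python3 -m jog '[[0,0,0,0,0,0,0],[0,0,0,0,0,0,0],[0,0,0,0,0,0,0],[0,0,0,0,0,0,0]]'
```

```text
time_s: 6.65
position: [0.5724, 0.3644, 0.0876]
tcp_rot: [[-0.293, 0.956, 0.002], [0.956, 0.293, 0.001], [0.0, 0.002, -1.0]]
force: [1.4, -0.0, -0.5]
opening: 0.499
grasp_force: 0.0
t 6.65 pos [0.5724 0.3644 0.0876] yaw 17.02 open 0.499 F [ 1.4 -0.  -0.5]
[0.5708, 0.3645, 0.085, 17.1] -> [ 0.0006 -0.0015  0.0026] [ 0.1 -0.  -0.1]
time_s: 7.15
position: [0.5719, 0.3642, 0.0866]
tcp_rot: [[-0.293, 0.956, 0.001], [0.956, 0.293, 0.0], [0.0, 0.001, -1.0]]
force: [1.6, -0.4, -1.6]
opening: 0.157
grasp_force: 30.0
```

```bash
python3 -m jog '[[0,0,0,-0.02,0,0,0],[0,0,0,-0.06,0,0,0],[0,0,0,-0.12,0,0,0],[0,0,0,-0.18,0,0,0],[0,0,0,-0.18,0,0,0],[0,0,0,-0.18,0,0,0]]'; python3 go.py .6045 .0608 .265 85.4
```

```text
time_s: 7.9
position: [0.5699, 0.3634, 0.2652]
tcp_rot: [[-0.293, 0.956, -0.004], [0.956, 0.293, -0.002], [-0.001, -0.004, -1.0]]
force: [0.7, -1.3, -6.7]
opening: 0.156
grasp_force: 30.0
t 7.9 pos [0.5699 0.3634 0.2652] yaw 17.03 open 0.156 F [ 0.7 -1.3 -6.7]
[0.6045, 0.0608, 0.265, 85.4] -> [-0.2994 -0.0555  0.0006] [ -0.2  -0.1 -68.4]
```

```bash
python3 -m jog '[[0,-0.02,-0.004,-0.02,0,0,-9],[0,-0.07,-0.014,-0.02,0,0,-18],[0,-0.12,-0.023,-0.02,0,0,-27],[0,-0.17,-0.032,-0.02,0,0,-36],[0,-0.22,-0.041,-0.02,0,0,-45],[0,-0.26,-0.048,-0.02,0,0,-54],[0,-0.285,-0.053,-0.02,0,0,-62],[0,-0.3,-0.056,-0.02,0,0,-68.4],[0,-0.3,-0.056,-0.02,0,0,-68.4],[0,-0.3,-0.056,-0.02,0,0,-68.4],[0,-0.3,-0.056,-0.02,0,0,-68.4],[0,-0.3,-0.056,-0.02,0,0,-68.4]]'; python3 see.py p1; python3 go.py .6045 .0608 .1686 85.4
```

```text
time_s: 9.4
position: [0.6057, 0.0616, 0.2864]
tcp_rot: [[-0.997, 0.079, -0.0], [0.079, 0.997, 0.0], [0.0, 0.0, -1.0]]
force: [-0.5, 0.3, -6.6]
opening: 0.157
grasp_force: 30.0
side tin_a 0.85 71 c 0.5748 0.0679 size 0.021 0.016 ang 8.0 z 0.2997
side tin_a 0.85 1082 c 0.6016 0.0641 size 0.143 0.075 ang 175.7 z 0.2662
side tin_a 0.77 74 c 0.4228 -0.317 size 0.082 0.014 ang 80.4 z 0.0992
side tin_a 0.77 537 c 0.4235 -0.316 size 0.146 0.073 ang 80.8 z 0.0658
side tin_home 0.55 3936 c 0.6003 -0.0104 size 0.344 0.181 ang 85.8 z 0.0804
side tin_home 0.55 49 c 0.536 0.035 size 0.368 0.154 ang 57.2 z 0.0485
top tin_a 0.97 169 c 0.4229 -0.3196 size 0.081 0.014 ang 80.9 z 0.0993
top tin_a 0.97 1200 c 0.4229 -0.3196 size 0.145 0.072 ang 80.8 z 0.0657
top tin_a 0.7 49 c 0.5744 0.0637 size 0.017 0.014 ang 169.0 z 0.2993
top tin_a 0.7 116 c 0.5797 0.0652 size 0.064 0.019 ang 86.5 z 0.2665
top tin_home 0.83 83 c 0.5797 -0.0192 size 0.04 0.014 ang 174.8 z 0.1796
top tin_home 0.83 740 c 0.5965 -0.0252 size 0.142 0.062 ang 175.1 z 0.1456
t 9.7 pos [0.6059 0.0609 0.2867] yaw 85.43 open 0.159 F [ 0.1  0.  -5.6]
[0.6045, 0.0608, 0.1686, 85.4] -> [ 0.0014 -0.0003  0.1181] [0. 0. 0.]
```

View pics/p1.png

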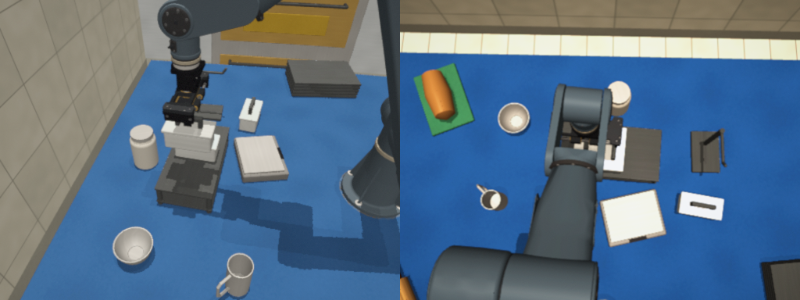

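Tin A is held level and parallel at its place, 82 mm from the home tin in the same view. Lowering.

```bash
python3 -m jog '[[0,0.001,0,0.04,0,0,0],[0,0.001,0,0.08,0,0,0],[0,0.001,0,0.1,0,0,0],[0,0.001,0,0.11,0,0,0],[0,0.001,0,0.116,0,0,0],[0,0.001,0,0.119,0,0,0],[0,0.001,0,0.12,0,0,0],[0,0.001,0,0.12,0,0,0],[0,0.001,0,0.12,0,0,0]]'; python3 go.py
```

```text
time_s: 10.82
position: [0.6053, 0.0609, 0.1671]
tcp_rot: [[-0.997, 0.08, 0.001], [0.08, 0.997, -0.0], [-0.001, 0.0, -1.0]]
force: [-0.6, 0.2, -5.0]
opening: 0.154
grasp_force: 30.0
t 10.82 pos [0.6053 0.0609 0.1671] yaw 85.42 open 0.154 F [-0.6  0.2 -5. ]
```

```bash
python3 -m jog '[[0.15,0,0,0.002,0,0,0],[0.5,0,0,0.002,0,0,0],[0.5,0,0,0.002,0,0,0],[0.5,0,0,0.002,0,0,0],[0.5,0,0,0.002,0,0,0],[0.5,0,0,-0.02,0,0,0],[0.5,0,0,-0.08,0,0,0],[0.5,0,0,-0.13,0,0,0],[0.5,0,0,-0.13,0,0,0],[0.5,0,0,-0.13,0,0,0]]'; python3 go.py .4228 -.3195 .25 -9.4 .4228 -.3195 .085 -9.4
```

```text
time_s: 12.08
position: [0.6043, 0.0609, 0.2959]
tcp_rot: [[-0.997, 0.08, -0.001], [0.08, 0.997, 0.0], [0.001, -0.0, -1.0]]
force: [-0.5, -0.2, -0.9]
opening: 0.501
grasp_force: 0.0
t 12.07 pos [0.6043 0.0609 0.2959] yaw 85.42 open 0.501 F [-0.5 -0.2 -0.9]
[0.4228, -0.3195, 0.25, -9.4] -> [ 0.1504 -0.3937  0.0461] [-0.1 -0.1 94.8]
[0.4228, -0.3195, 0.085, -9.4] -> [ 0.1502 -0.3937  0.2111] [-0.1 -0.1 94.8]
```

```bash
python3 -m jog '[[0.5,0.15,-0.394,0,0,0,95],[0.5,0.15,-0.394,0,0,0,95],[0.5,0.15,-0.394,0,0,0,95],[0.5,0.15,-0.394,0,0,0,95],[0.5,0.15,-0.394,0,0,0,95],[0.5,0.15,-0.394,0,0,0,95],[0.5,0.15,-0.394,0,0,0,95],[0.5,0.15,-0.394,0,0,0,95],[0.5,0.15,-0.394,0,0,0,95],[0.5,0.15,-0.394,0,0,0,95],[0.5,0.15,-0.394,0.05,0,0,95],[0.5,0.15,-0.394,0.1,0,0,95],[0.5,0.15,-0.394,0.13,0,0,95],[0.5,0.15,-0.394,0.13,0,0,95],[0.5,0.15,-0.394,0.13,0,0,95]]'; python3 see.py p2; python3 go.py .4228 -.3195 .085 -9.4
```

```text
time_s: 13.95
position: [0.4244, -0.3202, 0.1671]
tcp_rot: [[0.165, 0.986, 0.001], [0.986, -0.165, -0.001], [-0.001, 0.001, -1.0]]
force: [0.3, 0.1, 0.3]
opening: 0.5
grasp_force: 0.0
side tin_a 0.74 190 c 0.6019 0.0637 size 0.079 0.017 ang 175.4 z 0.1797
side tin_a 0.74 1093 c 0.6011 0.061 size 0.144 0.084 ang 173.2 z 0.1462
side tin_a 0.6 72 c 0.423 -0.3166 size 0.079 0.014 ang 80.1 z 0.0994
side tin_a 0.6 529 c 0.4235 -0.316 size 0.149 0.073 ang 81.4 z 0.0658
side tin_home 0.66 166 c 0.599 0.0158 size 0.089 0.08 ang 85.1 z 0.1796
side tin_home 0.66 938 c 0.5965 -0.0111 size 0.145 0.085 ang 174.9 z 0.1462
top tin_a 0.74 179 c 0.6043 0.0618 size 0.081 0.014 ang 175.5 z 0.1793
top tin_a 0.74 1330 c 0.6041 0.0619 size 0.145 0.072 ang 175.2 z 0.1458
top tin_a 0.7 74 c 0.4265 -0.2998 size 0.038 0.014 ang 81.7 z 0.0996
top tin_a 0.7 477 c 0.4276 -0.2901 size 0.084 0.071 ang 80.7 z 0.0659
top tin_home 0.6 179 c 0.5984 -0.0208 size 0.08 0.014 ang 175.3 z 0.1794
top tin_home 0.6 1265 c 0.5985 -0.0207 size 0.144 0.071 ang 175.6 z 0.1456
top tin_home 0.53 144 c 0.5973 -0.3546 size 0.112 0.014 ang 1.6 z 0.2041
t 14.25 pos [ 0.4243 -0.3203  0.1676] yaw -9.56 open 0.499 F [-0.8 -0.3 -0.2]
[0.4228, -0.3195, 0.085, -9.4] -> [ 0.0006 -0.0018  0.0826] [ 0.1  0.1 -0.2]
```

Tin A stands 83 mm from the home tin, parallel and level. Now tin B.

```bash
python3 -m jog '[[0.5,0.001,-0.001,0.04,0,0,0],[0.5,0.001,-0.001,0.065,0,0,0],[0.5,0.001,-0.001,0.08,0,0,0],[0.5,0.001,-0.001,0.082,0,0,0],[0.5,0.001,-0.001,0.082,0,0,0],[0,0.001,-0.001,0.082,0,0,0],[0,0.001,-0.001,0.082,0,0,0],[0,0.001,-0.001,0.082,0,0,0],[0,0.001,-0.001,0.082,0,0,0]]'; python3 go.py .4228 -.3195 .285 -9.4
```

```text
time_s: 15.38
position: [0.4236, -0.3191, 0.0848]
tcp_rot: [[0.167, 0.986, 0.001], [0.986, -0.167, -0.001], [-0.001, 0.001, -1.0]]
force: [1.3, 0.7, 0.0]
opening: 0.157
grasp_force: 30.0
t 15.38 pos [ 0.4236 -0.3191  0.0848] yaw -9.59 open 0.157 F [1.3 0.7 0. ]
[0.4228, -0.3195, 0.285, -9.4] -> [-0.0007 -0.0005 -0.2002] [ 0.1  0.  -0.2]
```

```bash
python3 -m jog '[[0,0,0,-0.02,0,0,0],[0,0,0,-0.06,0,0,0],[0,0,0,-0.12,0,0,0],[0,0,0,-0.18,0,0,0],[0,0,0,-0.2,0,0,0],[0,0,0,-0.2,0,0,0],[0,0,0,-0.2,0,0,0]]'; python3 go.py .592 -.1015 .285 -94.6
```

```text
time_s: 16.25
position: [0.4219, -0.3174, 0.2823]
tcp_rot: [[0.166, 0.986, -0.003], [0.986, -0.166, 0.004], [0.003, -0.004, -1.0]]
force: [0.9, -0.2, -5.1]
opening: 0.159
grasp_force: 30.0
t 16.25 pos [ 0.4219 -0.3174  0.2823] yaw -9.58 open 0.159 F [ 0.9 -0.2 -5.1]
[0.592, -0.1015, 0.285, -94.6] -> [ 0.2412  0.1318 -0.0024] [-0.3  0.  85. ]
```

```bash
python3 -m jog '[[0,0.01,0.005,-0.005,0,0,8],[0,0.04,0.02,-0.005,0,0,17],[0,0.075,0.04,-0.005,0,0,26],[0,0.11,0.06,-0.005,0,0,35],[0,0.145,0.08,-0.005,0,0,45],[0,0.18,0.1,-0.005,0,0,55],[0,0.21,0.115,-0.005,0,0,65],[0,0.23,0.126,-0.005,0,0,75],[0,0.241,0.132,-0.005,0,0,85],[0,0.241,0.132,-0.005,0,0,85],[0,0.241,0.132,-0.005,0,0,85],[0,0.241,0.132,-0.005,0,0,85],[0,0.241,0.132,-0.005,0,0,85]]'; python3 see.py p3; python3 go.py .592 -.1015 .1658 -94.6
```

```text
time_s: 17.88
position: [0.5931, -0.1036, 0.2895]
tcp_rot: [[0.997, -0.08, -0.0], [-0.08, -0.997, -0.0], [-0.0, 0.0, -1.0]]
force: [-1.0, -0.2, -4.0]
opening: 0.157
grasp_force: 30.0
side tin_a 0.81 172 c 0.602 0.0648 size 0.079 0.016 ang 177.2 z 0.1795
side tin_a 0.81 1030 c 0.6014 0.0647 size 0.143 0.073 ang 175.4 z 0.1464
side tin_a 0.8 40 c 0.5878 -0.0983 size 0.075 0.011 ang 174.6 z 0.2963
side tin_a 0.8 384 c 0.5873 -0.099 size 0.138 0.071 ang 175.5 z 0.2695
side tin_home 0.91 161 c 0.5991 0.0166 size 0.087 0.079 ang 85.1 z 0.1793
side tin_home 0.91 917 c 0.5951 -0.0173 size 0.149 0.082 ang 168.6 z 0.1461
top tin_a 0.77 176 c 0.6037 0.0618 size 0.079 0.014 ang 175.4 z 0.179
top tin_a 0.77 1363 c 0.6042 0.0619 size 0.145 0.072 ang 175.5 z 0.1457
top tin_home 0.77 73 c 0.58 -0.019 size 0.04 0.014 ang 172.7 z 0.1794
top tin_home 0.77 521 c 0.5996 -0.007 size 0.144 0.044 ang 176.9 z 0.1459
top tin_home 0.31 115 c 0.5969 -0.3522 size 0.117 0.012 ang 177.8 z 0.2053
t 18.18 pos [ 0.5934 -0.1031  0.2897] yaw -94.58 open 0.156 F [-0.2 -0.3 -5. ]
[0.592, -0.1015, 0.1658, -94.6] -> [-0.0015 -0.0015  0.1239] [ 0. -0.  0.]
```

```bash
python3 -m jog '[[0,-0.001,-0.001,0.04,0,0,0],[0,-0.001,-0.001,0.08,0,0,0],[0,-0.001,-0.001,0.105,0,0,0],[0,-0.001,-0.001,0.115,0,0,0],[0,-0.001,-0.001,0.12,0,0,0],[0,-0.001,-0.001,0.124,0,0,0],[0,-0.001,-0.001,0.124,0,0,0],[0,-0.001,-0.001,0.124,0,0,0]]'; python3 go.py
```

```text
time_s: 19.18
position: [0.5929, -0.1021, 0.1663]
tcp_rot: [[0.997, -0.08, 0.001], [-0.08, -0.997, -0.001], [0.001, 0.0, -1.0]]
force: [0.4, 0.2, -5.5]
opening: 0.155
grasp_force: 30.0
t 19.18 pos [ 0.5929 -0.1021  0.1663] yaw -94.58 open 0.155 F [ 0.4  0.2 -5.5]
```

```bash
python3 -m jog '[[0,0,0,0.002,0,0,0],[0.15,0,0,0.002,0,0,0],[0.5,0,0,0.002,0,0,0],[0.5,0,0,0.002,0,0,0],[0.5,0,0,0.002,0,0,0],[0.5,0,0,-0.02,0,0,0],[0.5,0,0,-0.08,0,0,0],[0.5,0,0,-0.13,0,0,0],[0.5,0,0,-0.13,0,0,0],[0.5,0,0,-0.13,0,0,0]]'
cat > jug.py <<'E'
from h import *
for c in ("side","top"):
    im,d=viewer.capture(c)
    print(c,"loop",[(round(float(r["p"]),2),np.round(r["xyz"],4).tolist()) for r in models.tip_of(c,"jug_loop")][:2],"jug",[np.round(r["xyz"],4).tolist() for r in models.tip_of(c,"jug")][:1])
    r=models.outline_of(c,"jug")[0]; P=cloud(c,d,r["mask"]); P=P[(P[:,2]>.004)]
    h=P[:,2]; 
    Q=P[(h>.1)&(h<.116)]
    A=np.c_[2*Q[:,:2],np.ones(len(Q))]
    # rim circle by robust fit
    from scipy.optimize import least_squares
    f=least_squares(lambda q:np.hypot(Q[:,0]-q[0],Q[:,1]-q[1])-.0305,[.43,.373],loss="soft_l1",f_scale=.002).x
    far=P[np.hypot(P[:,0]-f[0],P[:,1]-f[1])>.042]; m=far[:,:2].mean(0)-f
    print("rim",len(Q),f.round(4),"ztop",np.percentile(h,99).round(4),"handle n",len(far),"dir",np.degrees(np.arctan2(m[1],m[0])).round(1))
E
python3 jug.py; python3 go.py .43 .3735 .25 -40
```

```text
time_s: 20.42
position: [0.5918, -0.1017, 0.295]
tcp_rot: [[0.997, -0.08, -0.001], [-0.08, -0.997, 0.0], [-0.001, -0.0, -1.0]]
force: [1.0, 0.5, -0.5]
opening: 0.498
grasp_force: 0.0
side loop [(0.71, [0.4626, 0.4075, 0.0631])] jug [[0.4275, 0.3701, -0.0012]]
rim 397 [0.4306 0.3781] ztop 0.1126 handle n 166 dir 48.0
top loop [(0.97, [0.4616, 0.4092, 0.06])] jug [[0.4303, 0.3731, -0.0009]]
rim 150 [0.4303 0.3749] ztop 0.1139 handle n 71 dir 47.6
t 20.82 pos [ 0.5922 -0.1019  0.2947] yaw -94.58 open 0.498 F [-0.8 -0.1  0.5]
[0.43, 0.3735, 0.25, -40.0] -> [-0.1997 -0.4609  0.0452] [ -0.1   0.1 -54.6]
```

```bash
python3 -m jog '[[1,-0.2,-0.461,0,0,0,-53],[1,-0.2,-0.461,0,0,0,-53],[1,-0.2,-0.461,0,0,0,-53],[1,-0.2,-0.461,0,0,0,-53],[1,-0.2,-0.461,0,0,0,-53],[1,-0.2,-0.461,0,0,0,-53],[1,-0.2,-0.461,0,0,0,-53],[1,-0.2,-0.461,0,0,0,-53],[1,-0.2,-0.461,0,0,0,-53],[1,-0.2,-0.461,0.05,0,0,-53],[1,-0.2,-0.461,0.1,0,0,-53],[1,-0.2,-0.461,0.1,0,0,-53],[1,-0.2,-0.461,0.1,0,0,-53]]'; python3 see.py p4; python3 go.py .43 .374 .082 -41.5
```

```text
time_s: 22.45
position: [0.4314, 0.3735, 0.1969]
tcp_rot: [[0.664, 0.747, 0.002], [0.747, -0.664, 0.001], [0.002, 0.001, -1.0]]
force: [0.0, 0.3, -0.2]
opening: 0.999
grasp_force: 0.0
side tin_a 0.74 160 c 0.5912 -0.0647 size 0.089 0.079 ang 83.4 z 0.1794
side tin_a 0.74 776 c 0.5883 -0.0933 size 0.143 0.091 ang 174.3 z 0.1462
side tin_a 0.69 188 c 0.6018 0.0633 size 0.079 0.017 ang 175.5 z 0.1795
side tin_a 0.69 1069 c 0.6008 0.0631 size 0.142 0.075 ang 175.6 z 0.1463
side tin_home 0.71 168 c 0.5988 0.0167 size 0.088 0.079 ang 85.3 z 0.1793
side tin_home 0.71 931 c 0.5956 -0.0199 size 0.149 0.088 ang 169.7 z 0.1462
side tin_home 0.55 40 c 0.598 -0.3497 size 0.099 0.009 ang 0.8 z 0.2035
top tin_a 0.77 180 c 0.5904 -0.1016 size 0.079 0.014 ang 175.4 z 0.1793
top tin_a 0.77 1344 c 0.5905 -0.1016 size 0.144 0.072 ang 175.4 z 0.1455
top tin_a 0.64 174 c 0.6038 0.0617 size 0.081 0.014 ang 175.4 z 0.1792
top tin_a 0.64 1341 c 0.6039 0.0619 size 0.144 0.072 ang 175.5 z 0.1456
top tin_home 0.56 175 c 0.5984 -0.0208 size 0.08 0.014 ang 175.1 z 0.1794
top tin_home 0.56 1304 c 0.5986 -0.0207 size 0.144 0.072 ang 175.5 z 0.1457
top tin_home 0.46 72 c 0.5966 -0.3518 size 0.117 0.016 ang 177.2 z 0.206
t 22.75 pos [0.4307 0.3738 0.1971] yaw -41.59 open 0.998 F [ 0.4 -0.4 -0.3]
[0.43, 0.374, 0.082, -41.5] -> [-0.0006 -0.0007  0.1151] [ 0.1 -0.2 -0.1]
```

View pics/p4.png

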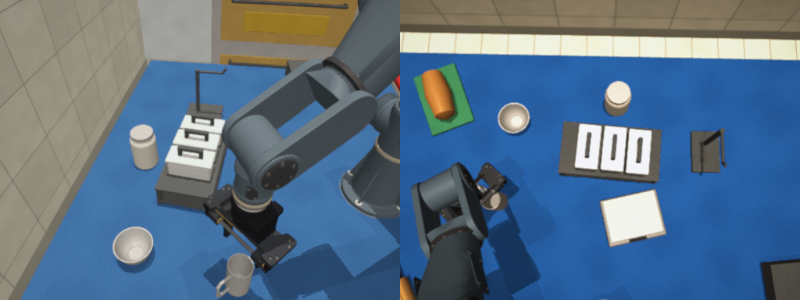

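All three tins stand in a row (83 and 81 mm spacing, parallel). The gripper is over the jug, closing across the handle. Descend and grip.

```bash
python3 -m jog '[[1,0,-0.001,0.04,0,0,0],[1,0,-0.001,0.08,0,0,0],[1,0,-0.001,0.1,0,0,0],[1,0,-0.001,0.115,0,0,0],[1,0,-0.001,0.115,0,0,0],[1,0,-0.001,0.115,0,0,0],[0.5,0,-0.001,0.115,0,0,0],[0.5,0,-0.001,0.115,0,0,0],[0.5,0,-0.001,0.115,0,0,0],[0.5,0,-0.001,0.115,0,0,0],[0.5,0,-0.001,0.115,0,0,0]]'; python3 jug.py; python3 go.py
```

```text
time_s: 24.12
position: [0.4294, 0.3742, 0.0809]
tcp_rot: [[0.664, 0.748, 0.001], [0.748, -0.664, 0.0], [0.001, 0.0, -1.0]]
force: [-0.5, -1.1, 3.7]
opening: 0.715
grasp_force: 29.9
side loop [] jug [[0.4267, 0.3749, 0.0022]]
rim 178 [0.4334 0.3788] ztop 0.1124 handle n 153 dir 51.2
top loop [(0.85, [0.4627, 0.4118, 0.0633]), (0.23, [0.7192, 0.3294, -0.0024])] jug [[0.4297, 0.3732, 0.0019]]
rim 34 [0.4286 0.3756] ztop 0.1142 handle n 0 dir nan
t 24.52 pos [0.4294 0.3743 0.0808] yaw -41.57 open 0.714 F [ 0.1 -0.5  4.4]jug.py:12: RuntimeWarning: Mean of empty slice.
  far=P[np.hypot(P[:,0]-f[0],P[:,1]-f[1])>.042]; m=far[:,:2].mean(0)-f
  ret = um.true_divide(
```

```bash
python3 -m jog '[[0.5,0,0,-0.02,0,0,0],[0.5,0,0,-0.06,0,0,0],[0.5,0,0,-0.12,0,0,0],[0.5,0,0,-0.18,0,0,0],[0.5,0,0,-0.21,0,0,0],[0.5,0,0,-0.21,0,0,0],[0.5,0,0,-0.21,0,0,0]]'; python3 go.py .47 -.404 .29 0
```

```text
time_s: 25.4
position: [0.4276, 0.3734, 0.2881]
tcp_rot: [[0.664, 0.748, -0.004], [0.748, -0.664, -0.002], [-0.005, -0.002, -1.0]]
force: [-0.6, 0.5, -3.0]
opening: 0.717
grasp_force: 29.9
t 25.4 pos [0.4276 0.3734 0.2881] yaw -41.58 open 0.717 F [-0.6  0.5 -3. ]
[0.47, -0.404, 0.29, 0.0] -> [-5.534e-01  5.476e-01 -2.000e-04] [ -0.2   0.2 -41.6]
```

```bash
python3 -m jog '[[0.5,-0.02,0.02,0,0,0,-3],[0.5,-0.055,0.055,0,0,0,-6],[0.5,-0.553,0.548,0,0,0,-41.6],[0.5,-0.553,0.548,0,0,0,-41.6],[0.5,-0.553,0.548,0,0,0,-41.6],[0.5,-0.553,0.548,0,0,0,-41.6],[0.5,-0.553,0.548,0,0,0,-41.6],[0.5,-0.553,0.548,0,0,0,-41.6],[0.5,-0.553,0.548,0,0,0,-41.6],[0.5,-0.553,0.548,0,0,0,-41.6],[0.5,-0.553,0.548,0,0,0,-41.6],[0.5,-0.553,0.548,0,0,0,-41.6],[0.5,-0.553,0.548,0,0,0,-41.6],[0.5,-0.553,0.548,0,0,0,-41.6],[0.5,-0.553,0.548,0,0,0,-41.6],[0.5,-0.553,0.548,0,0,0,-41.6],[0.5,-0.553,0.548,0,0,0,-41.6],[0.5,-0.553,0.548,0,0,0,-41.6]]'; python3 go.py .47 -.404 .224 0
```

```text
time_s: 27.65
position: [0.4723, -0.4018, 0.2905]
tcp_rot: [[-0.002, 1.0, -0.0], [1.0, 0.002, 0.001], [0.001, -0.0, -1.0]]
force: [0.3, 0.6, -1.8]
opening: 0.714
grasp_force: 29.9
t 27.65 pos [ 0.4723 -0.4018  0.2905] yaw 0.1 open 0.714 F [ 0.3  0.6 -1.8]
[0.47, -0.404, 0.224, 0.0] -> [-0.0022 -0.0022  0.0665] [-0.  -0.   0.1]
```

Lower to threading height, then measure the loop against the arm.

```bash
python3 -m jog '[[0.5,-0.002,-0.002,0.03,0,0,0],[0.5,-0.002,-0.002,0.055,0,0,0],[0.5,-0.002,-0.002,0.066,0,0,0],[0.5,-0.002,-0.002,0.066,0,0,0],[0.5,-0.002,-0.002,0.066,0,0,0]]'
python3 - <<'E'
from h import *
ims=[]
for c in ("side","top"):
    im,d=viewer.capture(c)
    for t in ("jug_loop","hook_seat","hook"):
        print(c,t,[(round(float(r["p"]),2),np.round(r["xyz"],4).tolist()) for r in models.tip_of(c,t)][:2])
    K,D,T=info(c)
    # cloud of everything near the arm and handle
    P=cloud(c,d,np.ones(d.shape,bool))
    A=P[(abs(P[:,1]+.355)<.02)&(P[:,2]>.19)&(P[:,2]<.235)&(P[:,0]>.525)&(P[:,0]<.66)]
    if len(A): print(" arm y by x",[(round(x,2),len(B),np.median(B[:,1]).round(4),B[:,2].max().round(3)) for x in (.53,.55,.57,.6,.63) for B in [A[abs(A[:,0]-x)<.01]] if len(B)])
    Hn=P[(P[:,1]>-.365)&(P[:,1]<-.31)&(P[:,2]>.16)&(P[:,2]<.26)&(P[:,0]>.44)&(P[:,0]<.505)]
    if len(Hn): print(" handle n",len(Hn),Hn.min(0).round(4),np.median(Hn,0).round(4),Hn.max(0).round(4))
    p=cv2.projectPoints(np.array([[.5,-.36,.2]]),cv2.Rodrigues(T[:3,:3])[0],T[:3,3],K,D)[0].ravel().astype(int)
    x,y=np.clip(p[0],60,452),np.clip(p[1],60,324); ims.append(cv2.resize(im[y-60:y+60,x-60:x+60],(400,400),interpolation=cv2.INTER_CUBIC))
cv2.imwrite("pics/thread.png",np.hstack(ims))
E
python3 go.py
```

```text
time_s: 28.28
position: [0.4707, -0.4057, 0.2258]
tcp_rot: [[-0.001, 1.0, 0.002], [1.0, 0.001, -0.002], [-0.002, 0.002, -1.0]]
force: [0.1, 0.8, -2.7]
opening: 0.716
grasp_force: 29.9
side jug_loop [(0.92, [0.4673, -0.3548, 0.2101]), (0.4, [0.6041, -0.0132, 0.0021])]
side hook_seat [(0.65, [0.5763, -0.3575, 0.202]), (0.23, [0.7194, 0.3278, -0.0018])]
side hook [(0.97, [0.6527, -0.358, 0.0005])]
 arm y by x [(0.53, 13, np.float64(-0.3503), np.float64(0.226)), (0.55, 26, np.float64(-0.35), np.float64(0.225)), (0.57, 24, np.float64(-0.3509), np.float64(0.207)), (0.6, 19, np.float64(-0.3491), np.float64(0.206)), (0.63, 26, np.float64(-0.3523), np.float64(0.208))]
 handle n 70 [ 0.4657 -0.3605  0.1712] [ 0.4698 -0.3319  0.2202] [ 0.4739 -0.326   0.2482]
top jug_loop [(0.57, [0.4685, -0.3546, 0.2054])]
top hook_seat [(0.71, [0.5746, -0.3553, 0.1958]), (0.4, [0.7922, -0.0352, -0.0008])]
top hook [(0.58, [0.6509, -0.3579, 0.0037])]
 arm y by x [(0.53, 15, np.float64(-0.3536), np.float64(0.226)), (0.55, 33, np.float64(-0.352), np.float64(0.222)), (0.57, 32, np.float64(-0.3532), np.float64(0.208)), (0.6, 39, np.float64(-0.3533), np.float64(0.21)), (0.63, 32, np.float64(-0.3537), np.float64(0.208))]
 handle n 99 [ 0.4663 -0.3646  0.171 ] [ 0.4693 -0.3453  0.2342] [ 0.4736 -0.3291  0.2504]
t 28.68 pos [ 0.4701 -0.4052  0.2248] yaw 0.02 open 0.714 F [ 0.2 -0.3 -2.3]
```

View pics/thread.png

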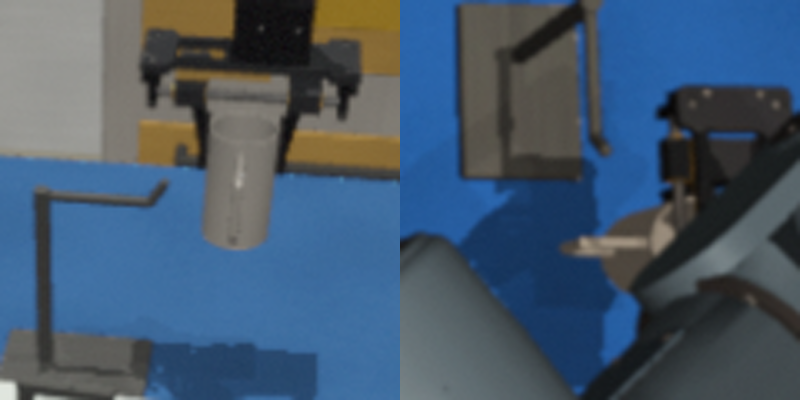

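The picture shows the handle edge-on, lined up with the hook's arm. The opening spans y -0.373 to -0.339 and z 0.176 to 0.238, and the arm is at y -0.3535 with its tip top at 0.226. I'll shift 2 mm to centre it and thread it on.

```bash
python3 -m jog '[[0.5,0.002,0.01,0,0,0,0],[0.5,0.002,0.025,0,0,0,0],[0.5,0.002,0.04,0,0,0,0],[0.5,0.002,0.05,0,0,0,0],[0.5,0.002,0.06,0,0,0,0],[0.5,0.002,0.07,0,0,0,0],[0.5,0.002,0.08,0,0,0,0],[0.5,0.002,0.09,0,0,0,0],[0.5,0.002,0.1,0,0,0,0],[0.5,0.002,0.105,0,0,0,0],[0.5,0.002,0.105,0,0,0,0],[0.5,0.002,0.105,0,0,0,0]]'
python3 - <<'E'
from h import *
for c in ("side","top"):
    im,d=viewer.capture(c)
    print(c,[(round(float(r["p"]),2),np.round(r["xyz"],4).tolist()) for r in models.tip_of(c,"jug_loop")][:2])
E
python3 go.py
```

```text
time_s: 30.18
position: [0.5748, -0.4031, 0.2245]
tcp_rot: [[-0.0, 1.0, -0.001], [1.0, 0.0, 0.0], [0.0, -0.001, -1.0]]
force: [-0.0, 0.5, -2.2]
opening: 0.713
grasp_force: 29.9
side [(0.78, [0.5743, -0.3532, 0.2083])]
top [(0.58, [0.5737, -0.3534, 0.2044]), (0.2, [0.6503, -0.3555, 0.0019])]
t 30.38 pos [ 0.5748 -0.4032  0.2246] yaw -0.0 open 0.716 F [ 0.1  0.2 -1.8]
```

```bash
python3 -m jog '[[0.5,0,0,0.01,0,0,0],[0.5,0,0,0.02,0,0,0],[0.5,0,0,0.026,0,0,0],[0.5,0,0,0.029,0,0,0],[0.5,0,0,0.031,0,0,0],[0.5,0,0,0.031,0,0,0]]'; python3 -m jog '[[0.5,0,0,0.001,0,0,0],[0.5,0,0,0.001,0,0,0]]'
```

```text
time_s: 31.12
position: [0.5751, -0.4032, 0.1936]
tcp_rot: [[-0.0, 1.0, 0.0], [1.0, 0.0, -0.0], [-0.0, 0.0, -1.0]]
force: [0.7, -0.5, -2.8]
opening: 0.714
grasp_force: 29.9
time_s: 31.38
position: [0.5751, -0.4032, 0.1927]
tcp_rot: [[-0.0, 1.0, 0.0], [1.0, 0.0, -0.0], [-0.0, 0.0, -1.0]]
force: [-0.1, 0.0, -2.3]
opening: 0.717
grasp_force: 29.9
```

```bash
python3 -m jog '[[0.5,0,0,0.001,0,0,0],[0.5,0,0,0.0015,0,0,0],[0.5,0,0,0.0015,0,0,0],[0.71,0,0,0.0015,0,0,0],[0.72,0,0,0.0015,0,0,0],[0.73,0,0,0.0015,0,0,0],[0.74,0,0,0.0015,0,0,0],[0.75,0,0,0.0015,0,0,0],[0.77,0,0,0.0015,0,0,0],[0.8,0,0,0.0015,0,0,0],[0.85,0,0,0.0015,0,0,0],[1,0,0,0.0015,0,0,0],[1,0,0,0.0015,0,0,0],[1,0,0,0.0015,0,0,0],[1,0,0,0.0015,0,0,0],[1,0,0,0.0015,0,0,0]]'
python3 - <<'E'
from h import *
for c in ("side","top"):
    im,d=viewer.capture(c)
    if c=="side": cv2.imwrite("pics/hang.png",cv2.resize(im[60:260,130:400],(800,592)))
    print(c,[(round(float(r["p"]),2),np.round(r["xyz"],4).tolist()) for r in models.tip_of(c,"jug_loop")][:2])
E
python3 go.py
```

```text
time_s: 33.38
position: [0.5751, -0.4031, 0.191]
tcp_rot: [[-0.0, 1.0, -0.0], [1.0, 0.0, -0.0], [-0.0, -0.0, -1.0]]
force: [-0.1, -0.0, -0.9]
opening: 1.001
grasp_force: 0.0
side []
top [(0.59, [0.5731, -0.3414, 0.1753])]
t 33.58 pos [ 0.5751 -0.4031  0.1911] yaw 0.02 open 0.997 F [-1.3 -0.2  0.9]
```

View pics/hang.png

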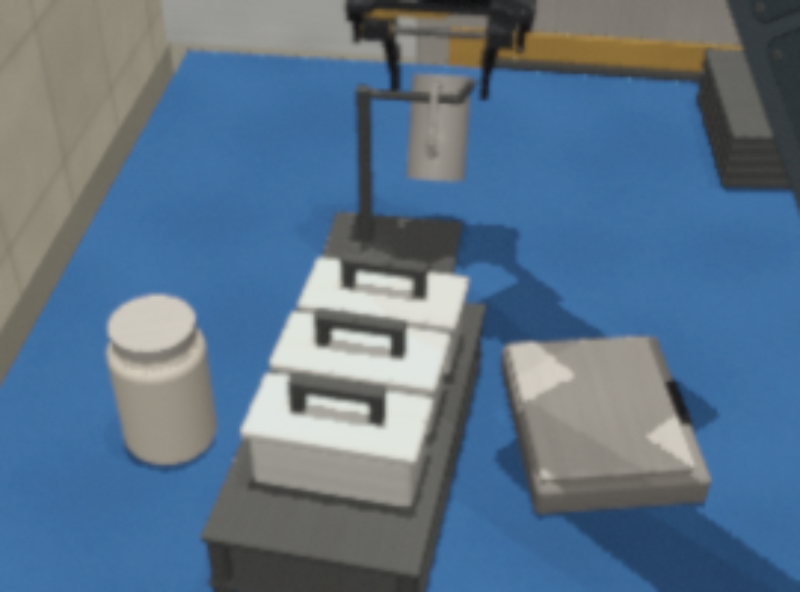

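The jug hangs on the arm at (440,120), clear of the open fingers. Raise straight up and back off.

```bash
python3 -m jog '[[1,0,0,-0.015,0,0,0],[1,0,0,-0.04,0,0,0],[1,0,0,-0.08,0,0,0],[1,0,0,-0.13,0,0,0],[1,0,0,-0.17,0,0,0],[1,-0.03,-0.05,-0.17,0,0,0],[1,-0.05,-0.1,-0.17,0,0,0],[1,-0.05,-0.1,-0.17,0,0,0],[1,-0.05,-0.1,-0.17,0,0,0],[1,-0.05,-0.1,-0.17,0,0,0],[1,-0.05,-0.1,-0.17,0,0,0],[1,-0.05,-0.1,-0.17,0,0,0],[1,-0.05,-0.1,-0.17,0,0,0],[1,-0.05,-0.1,-0.17,0,0,0],[1,-0.05,-0.1,-0.17,0,0,0],[1,-0.05,-0.1,-0.17,0,0,0]]'; python3 see.py end
python3 - <<'E'
from h import *
for k in range(2):
  for c in ("side","top"):
    viewer.capture(c)
    for t in ("jug_loop","jug","bowl","canister","scale"): print(c,t,[(round(float(r["p"]),2),np.round(r["xyz"],4).tolist()) for r in models.tip_of(c,t)][:1])
E
```

```text
time_s: 35.58
position: [0.4751, -0.4532, 0.3611]
tcp_rot: [[-0.0, 1.0, 0.0], [1.0, 0.0, -0.0], [-0.0, 0.0, -1.0]]
force: [-1.0, 0.5, 0.5]
opening: 1.002
grasp_force: 0.0
side tin_a 0.98 185 c 0.6018 0.0652 size 0.079 0.015 ang 174.2 z 0.1798
side tin_a 0.98 1085 c 0.602 0.0648 size 0.144 0.074 ang 175.8 z 0.1463
side tin_a 0.96 142 c 0.5906 -0.0643 size 0.086 0.078 ang 83.7 z 0.1793
side tin_a 0.96 778 c 0.5878 -0.0929 size 0.146 0.093 ang 170.8 z 0.1461
side tin_home 0.94 170 c 0.5989 0.0155 size 0.086 0.078 ang 85.1 z 0.1794
side tin_home 0.94 944 c 0.591 -0.0196 size 0.158 0.1 ang 163.9 z 0.1463
top tin_a 0.86 176 c 0.6041 0.0617 size 0.079 0.014 ang 175.5 z 0.1791
top tin_a 0.86 1335 c 0.6042 0.0618 size 0.144 0.072 ang 175.6 z 0.1456
top tin_a 0.6 175 c 0.59 -0.1016 size 0.08 0.014 ang 175.7 z 0.1794
top tin_a 0.6 1283 c 0.5894 -0.1015 size 0.143 0.072 ang 175.7 z 0.1457
top tin_home 0.63 175 c 0.5994 -0.0209 size 0.079 0.014 ang 175.3 z 0.1793
top tin_home 0.63 1279 c 0.5977 -0.0205 size 0.142 0.072 ang 175.5 z 0.1457
side jug_loop [(0.63, [0.5724, -0.3521, 0.1769])]
side jug 
[... 183 characters left out ...]
p jug_loop [(0.64, [0.5732, -0.3339, 0.1821])]
top jug [(0.65, [0.5735, -0.296, 0.112])]
top bowl [(0.67, [0.7207, 0.3274, -0.0002])]
top canister [(0.75, [0.7912, -0.0349, -0.0016])]
top scale [(0.63, [0.3813, -0.0954, -0.0022])]
side jug_loop [(0.61, [0.5716, -0.3504, 0.1765])]
side jug [(0.64, [0.5719, -0.3585, 0.0952])]
side bowl [(0.59, [0.7213, 0.3289, -0.0021])]
side canister [(0.81, [0.7909, -0.0342, -0.0041])]
side scale [(0.57, [0.3787, -0.0953, -0.0043])]
top jug_loop [(0.68, [0.573, -0.3369, 0.1814])]
top jug [(0.92, [0.5787, -0.296, 0.1124])]
top bowl [(0.57, [0.7206, 0.3274, -0.0016])]
top canister [(0.89, [0.79, -0.0346, -0.0011])]
top scale [(0.85, [0.3839, -0.0955, -0.003])]
```

View pics/end.png

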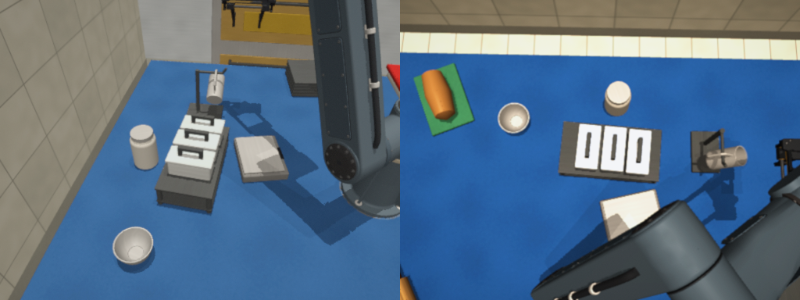

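The tin row is good and the bystanders haven't moved. The jug hangs but may still be swinging, so I'll let it settle before handing in.

```bash
python3 -m jog '[[1,0,0,0,0,0,0],[1,0,0,0,0,0,0],[1,0,0,0,0,0,0],[1,0,0,0,0,0,0],[1,0,0,0,0,0,0],[1,0,0,0,0,0,0],[1,0,0,0,0,0,0],[1,0,0,0,0,0,0],[1,0,0,0,0,0,0],[1,0,0,0,0,0,0],[1,0,0,0,0,0,0],[1,0,0,0,0,0,0],[1,0,0,0,0,0,0],[1,0,0,0,0,0,0],[1,0,0,0,0,0,0],[1,0,0,0,0,0,0],[1,0,0,0,0,0,0],[1,0,0,0,0,0,0],[1,0,0,0,0,0,0],[1,0,0,0,0,0,0]]' >/dev/null
python3 - <<'E'
from h import *
for k in range(4):
  im,d=viewer.capture("top"); r=models.outline_of("top","jug")[0]; P=cloud("top",d,r["mask"]); P=P[P[:,2]>.05]
  print(round(bot.read_state()["time_s"],2),len(P),P.mean(0).round(4),[(round(float(q["p"]),2),np.round(q["xyz"],4).tolist()) for q in models.tip_of("top","jug_loop")][:1])
E
```

```text
39.67 1152 [ 0.571  -0.3761  0.1591] [(0.64, [0.5722, -0.3478, 0.1748])]
39.83 1122 [ 0.57   -0.3518  0.1557] [(0.96, [0.572, -0.3381, 0.1774])]
39.98 1051 [ 0.5697 -0.3414  0.1573] [(0.94, [0.5717, -0.3367, 0.1779])]
40.12 1122 [ 0.5713 -0.366   0.1565] [(0.58, [0.5745, -0.3457, 0.1743])]
```

```bash
python3 -m jog '[[1,0,0,0,0,0,0],[1,0,0,0,0,0,0],[1,0,0,0,0,0,0],[1,0,0,0,0,0,0],[1,0,0,0,0,0,0],[1,0,0,0,0,0,0],[1,0,0,0,0,0,0],[1,0,0,0,0,0,0],[1,0,0,0,0,0,0],[1,0,0,0,0,0,0],[1,0,0,0,0,0,0],[1,0,0,0,0,0,0],[1,0,0,0,0,0,0],[1,0,0,0,0,0,0],[1,0,0,0,0,0,0],[1,0,0,0,0,0,0],[1,0,0,0,0,0,0],[1,0,0,0,0,0,0],[1,0,0,0,0,0,0],[1,0,0,0,0,0,0]]' >/dev/null
python3 -m jog '[[1,0,0,0,0,0,0],[1,0,0,0,0,0,0],[1,0,0,0,0,0,0],[1,0,0,0,0,0,0],[1,0,0,0,0,0,0],[1,0,0,0,0,0,0],[1,0,0,0,0,0,0],[1,0,0,0,0,0,0],[1,0,0,0,0,0,0],[1,0,0,0,0,0,0],[1,0,0,0,0,0,0],[1,0,0,0,0,0,0],[1,0,0,0,0,0,0],[1,0,0,0,0,0,0],[1,0,0,0,0,0,0],[1,0,0,0,0,0,0],[1,0,0,0,0,0,0],[1,0,0,0,0,0,0],[1,0,0,0,0,0,0],[1,0,0,0,0,0,0]]' >/dev/null
python3 -m jog '[[1,0,0,0,0,0,0],[1,0,0,0,0,0,0],[1,0,0,0,0,0,0],[1,0,0,0,0,0,0],[1,0,0,0,0,0,0],[1,0,0,0,0,0,0],[1,0,0,0,0,0,0],[1,0,0,0,0,0,0],[1,0,0,0,0,0,0],[1,0,0,0,0,0,0],[1,0,0,0,0,0,0],[1,0,0,0,0,0,0],[1,0,0,0,0,0,0],[1,0,0,0,0,0,0],[1,0,0,0,0,0,0],[1,0,0,0,0,0,0],[1,0,0,0,0,0,0],[1,0,0,0,0,0,0],[1,0,0,0,0,0,0],[1,0,0,0,0,0,0]]' >/dev/null
python3 - <<'E'
from h import *
for k in range(4):
  im,d=viewer.capture("top"); r=models.outline_of("top","jug")[0]; P=cloud("top",d,r["mask"]); P=P[P[:,2]>.05]
  print(round(bot.read_state()["time_s"],2),len(P),P.mean(0).round(4),[(round(float(q["p"]),2),np.round(q["xyz"],4).tolist()) for q in models.tip_of("top","jug_loop")][:1])
E
```

```text
47.77 1123 [ 0.5707 -0.3593  0.1558] [(0.59, [0.574, -0.3421, 0.1788])]
47.92 1133 [ 0.5707 -0.3593  0.1563] [(0.84, [0.5747, -0.3439, 0.1777])]
48.08 1090 [ 0.5711 -0.3593  0.1567] [(0.64, [0.5723, -0.3431, 0.177])]
48.23 1152 [ 0.5703 -0.359   0.157 ] [(0.76, [0.5737, -0.3418, 0.178])]
```

The jug is still and all limits are met. Hand in.

```bash
python3 -c "from rig import workorder; print(workorder.hand_in())"
```

```text
the job is handed in; nothing more can be done
None
```

I handed the job in at about 48 s: by the last camera measurements, the three tins stand in one parallel row about 81 and 83 mm apart, the jug hangs still on the hook by its handle, and the tin on the rack, bowl, canister and scale are where they were; no verdict was returned.

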